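Load the soldering dial and hold its index plunger back

ROBOT

A 6-joint arm with a two-finger parallel gripper is mounted at the origin on the work surface. World frame = base frame: x ahead of the robot, y to its left, z up, the work surface at z = 0. Lengths are in m, angles in rad, forces in N, time in s.
With the tool pointing down it reaches from about 0.425 to 0.95 m from the base axis. Payload 3.5 kg.
Tool frame: the origin (TCP) lies midway between the tips of the shut fingers; the grasp point (between the pads) lies 19 mm behind it; z points along the fingers, y is the line along which they close (so a half turn about z gives the same grasp; the last joint's range is limited). The gripper opens to 85 mm and grips with 20 to 120 N. Pads are 22 mm wide; open, the fingers measure 114 mm over their backs; the gripper's body (76 mm by 85 mm) begins 54 mm behind the grasp point. The pads swing forward as they close: fully open they stand 13 mm farther back than shut.
Start: joints at [-1.275, 0.286, 1.577, -0, 1.279, -0.15], TCP at [0.291, -0.609, 0.231] pointing down, gripper open.
Joint ranges: [-2.77, 2.77], [-0.9, 2.22], [0.21, 2.48], [-1.53, 4.67], [0.24, 2.81], [-2.84, 2.84]. Speed limits (rad/s): [2.79, 2.79, 3.14, 3.14, 3.14, 3.14].

INTERFACE

Orientations are given as a unit quaternion [x, y, z, w].
In Python, from plant import ctrl gives the robot as it stands.
- The arm moves only by the tool send_rows, never from a script. Its argument "series" is a list that holds one entry, the list of rows, each a list of 7 numbers: the shift along the tool's x, y, z in cm, then the turn, a rotation vector about the tool's x, y, z in rad, then the opening, from -1 (shut) to 1 (fully open). In form: [[[x, y, z, rx, ry, rz, jaw], ...]]. A call has 1 to 10 rows; each row shifts and turns the commanded pose from where the row before left it, along the tool's axes as they then stand; what a row does not reach is not made up. A row lasts 1/8 s, in which the tool goes at most 62.5 mm and 10.7 degrees, less where a joint would pass 70% of its speed; a pose out of reach is approached as far as the arm can. A call is refused whole if a number of a shift passes 6.25 or a number of a turn 0.188, either way. A call with a gripper value outside its range is refused whole. The fingers move at their own pace and stop on an object; "force" is the grip in N (left out, the last holds). Time passes only in rows, so rows that do not move let the fingers close. It gives the time, the measured TCP pose, the force, the opening and the grip force at its end, in the units of the state.
- ctrl.get_state(): the state, without advancing time (a new reading comes with each control period).
- ctrl.read_camera(name): name is "scene" or "side" or "wrist"; returns a dict with "img" (400x640x3 uint8, red, green, blue), "fx", "fy", "cx", "cy" (pixels), "k1" (the pictures are not rectified: a ray, as slopes to the right and down, at radius r is drawn at 1 + k1 r^2 times it, then the intrinsics apply), "R" (3x3) and "t" (3): a world point X has camera coordinates R X + t; the wrist camera has in their place "hand_eye" (4x4, takes a point from camera to tool coordinates, whose origin is the TCP and whose axes are the flange's). Camera axes: x right, y down, z forward; pixel columns grow to the right and rows downward; lengths in m; the calibration is good to about 2 mm. A picture is of the moment at which its call begins: read the wrist's pose just before it. There is no depth.
- ctrl.sign_off(): hands the job in; it is judged then, once.
The state is a dict: "time": time; "qpos": joint angles; "dq": joint speeds; "joint_efforts": joint torques, N m; "eef_pos": TCP position; "tcp_rot": TCP orientation; "contact_force": force on the tool from outside, world axes, zero at the start; "wrist_torque": the same for the moment, N m; "opening": opening from 0.0 (shut) to 1.0 (fully open); "finger_force": force on a finger pad.
Only numpy, scipy, OpenCV 4.12 (cv2) and the standard library are available. Lean on these libraries where they do the work, as an engineer would, in place of code of your own. Each camera call takes 0.05 s, during which the arm holds its last target. There are 200 camera calls.

TASK

Fill the two empty nests of the rotary soldering jig with the two loose coax plugs standing on the bench, one in each, ring end down and fully home, while the dial stays locked by its index pin. Then take the black knob of the index plunger, pull it all the way up so that the pin is clear of its hole in the dial, and finish while still holding it there with the dial not yet turned: I will turn the dial while you hold. Leave the two plugs already in the jig and everything else on the bench where they are.

Things in the scene. Friction and masses are not known exactly. Their poses are not given: they have to be found in the camera images.
- jig: soldering jig, screwed down: grey base 170 x 260 x 12 mm, aluminium dial 192 mm across, top face at 46 mm, four brass nests on it, and a post and lug holding the index plunger over the dial's rim. Origin on the bench under the dial axis, turned up to 0.7 rad either way. In its axes (mm): plunger (0, -84); empty nests (37, 37) = nest_a, (-37, 37) = nest_b; filled nests (-37, -37), (37, -37).
- nest_a (a point): empty nest: brass cup on the dial, 24 mm tall, 36 mm across its flared mouth. Bore 21 mm across, straight for its lowest 14 mm, then flaring to about 30 mm. This point: centre of the bore's floor, 50 mm above the bench, 20 mm below the mouth. A plug fully home stands on this floor, its ring top level with the mouth, its barrel wholly above.
- nest_b (a point): the other empty nest, same as nest_a, 73.5 mm from it (nest_b to nest_a points along the jig's +x). Either plug may go into either nest.
- dial (a joint): turn of the dial about its upright axis, rad, counter-clockwise from above positive; starts at 0, locked there by the pin with about 0.01 rad of play. Once the pin is out it turns freely against a light drag of 0.12 N m.
- plunger (a joint): lift of the index plunger, m: 0 = pin home (8 mm deep in its hole in the dial), 0.012 = pulled fully up against its stop. The spring pulls down with 6 N at the start and 13 N at full pull, plus 1 N of weight and drag. It does not latch: let go, it springs back down.
- knob (a point): centre of the grip of the plunger's black round pull knob, 94 mm above the bench at rest; rises with the knob. Grip 28 mm across for 7 mm above and below this point, narrower beneath. Knob top 10 mm above; 23 mm steel hexagon from 18 mm below, 30 mm wide lug from 28 mm below. The filled nests' plugs stand 60 mm from the knob's axis, tops at 96 mm.
- plug_a: bright metal coax plug, 46 mm tall, about 45 g, standing upright: knurled ring 18 mm across and 20 mm tall at the bottom (its foot bevelled to 14 mm), above it a cable barrel 13 mm across and 26 mm tall with a dark open end. Origin: centre of its underside, z up its axis. Loose on the bench, to be loaded.
- plug_b: bright metal coax plug, 46 mm tall, about 45 g, standing upright: knurled ring 18 mm across and 20 mm tall at the bottom (its foot bevelled to 14 mm), above it a cable barrel 13 mm across and 26 mm tall with a dark open end. Origin: centre of its underside, z up its axis. Loose on the bench, to be loaded.
- done_c: plug of the same kind already home in the jig; it stays there.
- done_d: plug of the same kind already home in the jig; it stays there.
- coupler: bystander standing among the loose plugs: a threaded double-ended coupler 16 mm across and 30 mm tall with a 21 mm collar at mid-height; leave alone. Origin: centre of its underside.
- spool: bystander: yellow solder spool 60 mm across, 50 mm tall, on end. Origin: centre of its underside.
- screwdriver: bystander: screwdriver with an orange handle, 190 mm long, lying on the bench. Origin: at its middle, on the bench.
- spray: bystander: blue and yellow aerosol can with a red cap, 52 mm across, 170 mm tall, upright. Origin: centre of its underside.
- mug: bystander: white mug 74 mm across, 95 mm tall, with pens and tools up to 170 mm tall. Origin: centre of its underside.
- pliers: bystander: pliers 150 mm long lying flat, 10 mm thick. Origin: at their joint, on the bench.

How it is judged:
By the outcome, as a careful person would: the job done as asked, in the order asked, and still so for the second after the job is handed in, while the arm keeps its last pose, push and grip.
It also fails if it takes over 67 s, if anything falls off the work surface, if the arm or the gripper's body presses on something with over 40 N, if the wrist force passes 120 N, or if a joint passes its speed limit or range.

## Working session

There is one attempt and no reset: what is moved stays moved. The work goes in short steps, Python scripts to look and compute and a tool call to move; the robot and the scene stay as the last step left them, time stands still between calls to the robot, and variables do not carry over. Pictures are saved under pics/ and viewed, at most 10 in all, crops included, and the job is handed in when it is done.

Besides the shell and the picture viewer there is one more tool, called after "Call:" as a command line: name --argument value ..., lists and objects as JSON in quotes. send_rows: Moves the arm, as the interface text tells. Its arguments: {"type":"object","properties":{"series":{"type":"array"},"force":{"type":"number"}},"required":["series"]}

```bash
mkdir -p pics; ls; cat > h.py <<'E'
import numpy as np, cv2
from plant import ctrl
from scipy.spatial.transform import Rotation as Ro
def K(c): return np.array([[c['fx'],0,c['cx']],[0,c['fy'],c['cy']],[0,0,1.]])
def D(c): return np.array([c['k1'],0,0,0,0.])
def cam(name):
    s=ctrl.get_state(); c=ctrl.read_camera(name)
    if name=='wrist':
        T=np.eye(4); T[:3,:3]=Ro.from_quat(s['tcp_rot']).as_matrix(); T[:3,3]=s['eef_pos']
        W=np.linalg.inv(T@np.array(c['hand_eye'])); c['R'],c['t']=W[:3,:3],W[:3,3]
    c['R']=np.array(c['R']); c['t']=np.array(c['t']).ravel(); return c
def onz(c,uv,z):
    p=cv2.undistortPoints(np.array(uv,float).reshape(-1,1,2),K(c),D(c)).reshape(-1,2)
    d=np.c_[p,np.ones(len(p))]@c['R']; o=-c['R'].T@c['t']
    return o+d*((z-o[2])/d[:,2])[:,None]
def proj(c,X):
    return cv2.projectPoints(np.array(X,float).reshape(-1,1,3),cv2.Rodrigues(c['R'])[0],c['t'],K(c),D(c))[0].reshape(-1,2)
def save(c,n): cv2.imwrite(f'pics/{n}.png',c['img'][:,:,::-1])
E
python3 - <<'E'
from h import *
print(ctrl.get_state())
for n in('scene','side','wrist'):
    c=cam(n); save(c,n+'0'); print(n,-c['R'].T@c['t'],c['R'][2],c['fx'],c['k1'])
    if n=='wrist': print(c['hand_eye'])
E
```

```text
pics
{'time': 0.0, 'qpos': array([-1.27503861e+00,  2.87195633e-01,  1.57818275e+00,  5.01294625e-06,
        1.27857852e+00, -1.50023108e-01]), 'dq': array([ 9.33602238e-04,  2.55002059e-04,  5.38584053e-04, -7.26665167e-04,
       -7.97471777e-04,  6.19891439e-06]), 'joint_efforts': array([-6.82493301e-04, -4.05988562e+01, -2.92622244e+01, -1.30491690e-04,
        5.95103993e-03,  7.56261443e-06]), 'eef_pos': array([ 0.29085558, -0.60839565,  0.22992407]), 'tcp_rot': array([ 9.75262078e-01,  2.21048594e-01, -8.36690841e-05, -1.17916303e-03]), 'contact_force': array([ 0.93935948, -0.56571784, -0.11004924]), 'wrist_torque': array([-0.01871164, -0.00796804, -0.03758389]), 'finger_force': 0.0, 'opening': 0.9976027311087138}
scene [ 1.30260988 -0.20579916  0.58686874] [-0.80352613  0.33192882 -0.49413462] 437.1471079597783 -0.07366301888192116
side [0.06952548 0.71142782 0.87462462] [ 0.42173261 -0.5456818  -0.72413603] 481.7070574638107 0.043064071023540956
wrist [ 0.36019535 -0.57663821  0.37280982] [-0.26929439 -0.1275436  -0.95457486] 359.0440085423105 -0.06776437185788374
[[-9.74101776e-04 -9.54473143e-01 -2.98295275e-01  7.63034792e-02]
 [ 9.99998522e-01 -1.35243467e-03  1.06190833e-03  8.84201533e-04]
 [-1.41698785e-03 -2.98293800e-01  9.54473049e-01 -1.42766000e-01]
 [ 0.00000000e+00  0.00000000e+00  0.00000000e+00  1.00000000e+00]]
```

View pics/scene0.png

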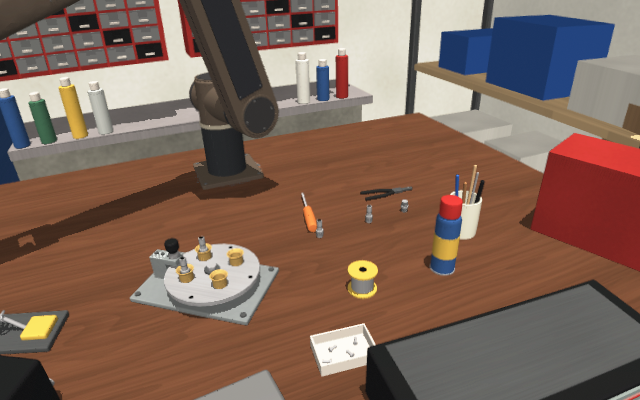

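View pics/side0.png

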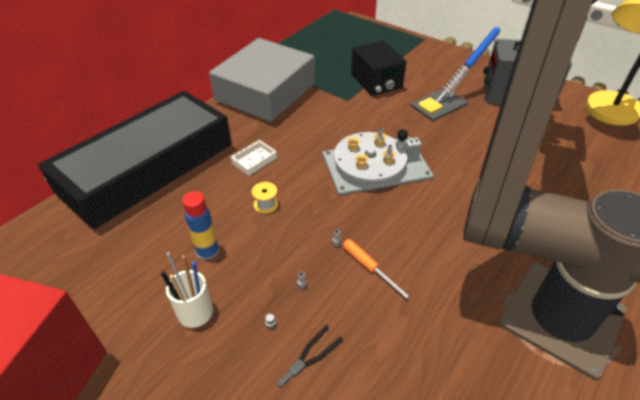

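The scene view shows plugs at about (319,229) and (369,214), the coupler at (405,206), the empty nests at (219,280) and (236,258), and the knob at (172,246). In the side view the plugs are at (337,238) and (302,281), the coupler at (270,321), the empty nests at (361,160) and (353,144), and the knob at (403,134).

```bash
python3 - <<'E'
from h import *
S=cam('scene');W=cam('side')
def rough(n,a,b,z):
    print(n,onz(S,[a],z)[0].round(3),onz(W,[b],z)[0].round(3))
rough('plugfoot1',(319,236),(337,246),.0)
rough('plugfoot2',(369,221),(302,288),.0)
rough('coupler',(405,211),(270,326),.0)
rough('knob',(172,246),(403,134),.094)
rough('spool',(362,290),(265,208),0)
rough('nest1',(220,276),(361,157),.070)
rough('nest2',(236,254),(353,141),.070)
def big(c,x0,y0,x1,y1,n):
    cv2.imwrite(f'pics/{n}.png',cv2.resize(c['img'][y0:y1,x0:x1,::-1],None,fx=5,fy=5,interpolation=cv2.INTER_CUBIC))
big(S,125,225,285,325,'sj'); big(W,315,105,440,200,'wj')
E
```

```text
plugfoot1 [0.474 0.122 0.   ] [0.47  0.127 0.   ]
plugfoot2 [0.464 0.265 0.   ] [ 0.462  0.267 -0.   ]
coupler [0.46  0.376 0.   ] [0.456 0.377 0.   ]
knob [ 0.515 -0.214  0.094] [ 0.51  -0.217  0.094]
spool [0.696 0.125 0.   ] [0.685 0.137 0.   ]
nest1 [ 0.62  -0.141  0.07 ] [ 0.56  -0.099  0.07 ]
nest2 [ 0.563 -0.096  0.07 ] [ 0.613 -0.14   0.07 ]
```

View pics/sj.png

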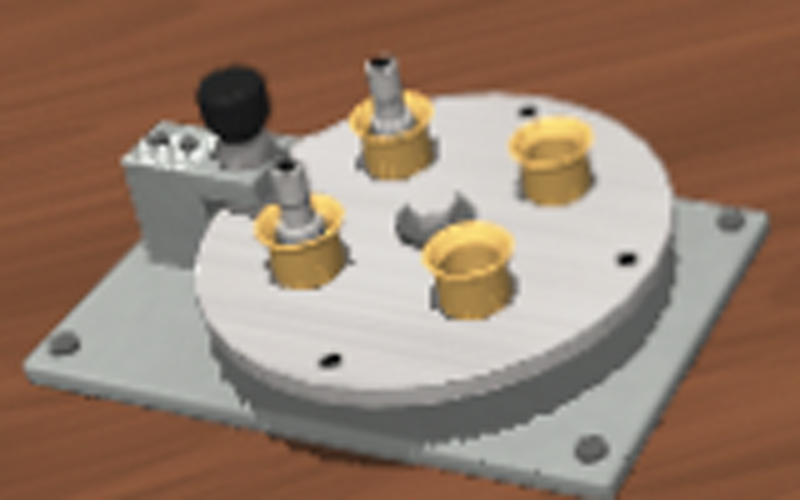

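Scene crop: knob at crop (235,100), post on its outward side; the empty nests sit to the right. Jig yaw ≈ -0.67. Both views agree, so I'm moving over the jig for a wrist view.

Call:
send_rows --series '[[[4.54,-2.91,0,0,0,0,1],[4.54,-2.91,0,0,0,0,1],[4.54,-2.91,0,0,0,0,1],[4.54,-2.91,0,0,0,0,1],[4.54,-2.91,0,0,0,0,1],[4.54,-2.91,0,0,0,0,1],[4.54,-2.91,0,0,0,0,1],[4.54,-2.91,0,0,0,0,1],[4.54,-2.91,0,0,0,0,1],[4.54,-2.91,0,0,0,0,1]]]'

```text
time: 1.5
eef_pos: [0.5759, -0.1491, 0.2314]
tcp_rot: [0.975, 0.221, 0.0, 0.0]
contact_force: [0.3, 0.6, 1.2]
opening: 1.002
finger_force: 0.0
```

```bash
cat >> h.py <<'E'
def need(p,psi=None):
    """total tool-axes move (cm) and turn about tool z from the current pose to p, psi, tool pointing straight down"""
    s=ctrl.get_state(); R=Ro.from_quat(s['tcp_rot']); M=R.as_matrix()
    out=(M.T@(np.array(p)-s['eef_pos'])*100).round(2)
    cur=np.arctan2(M[1,0],M[0,0]); psi=cur if psi is None else psi
    G=np.array([[np.cos(psi),np.sin(psi),0],[np.sin(psi),-np.cos(psi),0],[0,0,-1]])
    print('pos',s['eef_pos'].round(4),'psi',cur.round(3),'t',round(s['time'],2),'move',out,'turn',Ro.from_matrix(M.T@G).as_rotvec().round(3))
E
python3 - <<'E'
from h import *
import time
c=cam('wrist'); need((.575,-.15,.23)); save(c,'w1')
E
```

```text
pos [ 0.5783 -0.1437  0.2314] psi 0.45 t 1.55 move [-0.57  0.42  0.14] turn [-0.003 -0.004  0.   ]
```

View pics/w1.png

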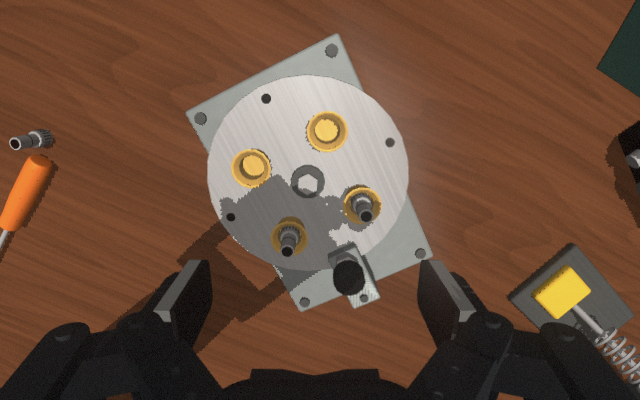

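Wrist view: empty nests at (326,131) and (252,168), filled nests at (361,205) and (289,237), and the knob at (348,278). I'm measuring the flared rims from a still image.

```bash
cat > m.py <<'E'
from h import *
c=cam('wrist'); save(c,'w2')
hsv=cv2.cvtColor(c['img'],cv2.COLOR_RGB2HSV)
m=cv2.inRange(hsv,(15,110,60),(32,255,255)); m[:60]=0; m[:,:160]=0; m[:,440:]=0
m=cv2.morphologyEx(m,cv2.MORPH_CLOSE,np.ones((5,5)))
cs,_=cv2.findContours(m,cv2.RETR_EXTERNAL,cv2.CHAIN_APPROX_NONE)
for k in cs:
    if cv2.contourArea(k)<300: continue
    X=onz(c,k.reshape(-1,2),.070)[:,:2]
    (x,y),r=cv2.minEnclosingCircle((X*1000).astype(np.float32))
    (u,v),_=cv2.minEnclosingCircle(k); print('nest',round(u),round(v),'->',round(x,1),round(y,1),'d',round(2*r,1))
g=c['img'].max(2); b=(g<45).astype(np.uint8); 
b[:240]=0;b[310:]=0;b[:,:320]=0;b[:,380:]=0
cs,_=cv2.findContours(b,cv2.RETR_EXTERNAL,cv2.CHAIN_APPROX_NONE)
k=max(cs,key=cv2.contourArea); (x,y),r=cv2.minEnclosingCircle(k); print(x,y,r,onz(c,[(x,y)],.1)[0].round(4))
E
python3 m.py; python3 -c "from h import *;need((.575,-.15,.23))"
```

```text
nest 293 241 -> 514.8 -153.9 d 39.1
nest 366 210 -> 570.2 -199.3 d 37.0
nest 256 173 -> 558.5 -97.2 d 35.4
nest 332 137 -> 615.3 -143.3 d 34.5
352.6666564941406 282.5 17.147340774536133 [ 0.5141 -0.2125  0.1   ]
pos [ 0.5769 -0.1464  0.2313] psi 0.452 t 1.6 move [-0.32  0.24  0.13] turn [-0.001 -0.001  0.   ]
```

```bash
python3 m.py; python3 m.py; python3 -c "from h import *;need((.468,.17,.23),1.0)"
```

```text
nest 291 238 -> 514.6 -154.1 d 38.5
nest 363 207 -> 570.2 -199.3 d 36.9
nest 253 170 -> 558.4 -97.8 d 35.8
nest 330 134 -> 615.3 -143.3 d 34.5
349.758056640625 279.6290283203125 17.048503875732422 [ 0.5139 -0.2121  0.1   ]
nest 290 236 -> 514.7 -154.0 d 38.4
nest 362 205 -> 569.9 -199.3 d 36.5
nest 251 168 -> 558.7 -97.3 d 35.3
nest 328 132 -> 615.3 -143.3 d 34.5
348.6876525878906 277.7519226074219 16.91086196899414 [ 0.514  -0.2127  0.1   ]
pos [ 0.5753 -0.15    0.2311] psi 0.448 t 1.7 move [  4.19 -33.49   0.11] turn [-0.     0.001 -0.552]
```

Call:
send_rows --series '[[[0.7,-5.58,0,0,0,0,0.5],[0.7,-5.58,0,0,0,0,0.2],[0.7,-5.58,0,0,0,0,0],[0.7,-5.58,0,0,0,0,-0.1],[0.7,-5.58,0,0,0,0,-0.1],[0.7,-5.58,0,0,0,0,-0.1],[0,0,0,0,0,0,-0.1],[0,0,0,0,0,0,-0.1],[0,0,0,0,0,0,-0.1]]]'

```text
time: 2.82
eef_pos: [0.4694, 0.1678, 0.2313]
tcp_rot: [0.976, 0.22, -0.0, 0.0]
contact_force: [0.0, -0.8, 0.7]
opening: 0.454
finger_force: 0.0
```

```bash
python3 - <<'E'
from h import *
c=cam('wrist'); need((.468,.17,.23)); save(c,'w3')
for n,p in (('p1',(.472,.1245)),('p2',(.463,.266)),('coup',(.458,.3765))): print(n,proj(c,[(*p,0),(*p,.046)]).round())
E
```

```text
pos [0.4694 0.1679 0.2313] psi 0.443 t 2.88 move [-0.03 -0.25  0.13] turn [0. 0. 0.]
p1 [[351. 174.]
 [355. 186.]]
p2 [[225. 125.]
 [213. 130.]]
coup [[123.  84.]
 [ 98.  84.]]
```

View pics/w3.png

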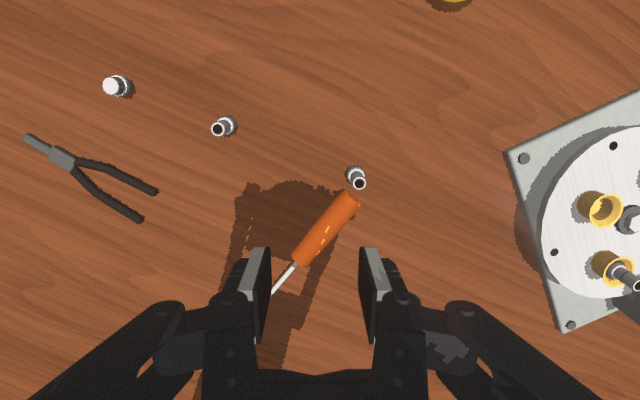

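Plug 1: open end at about (360,183), ring at about (355,173); the screwdriver handle's end is at (350,197). Plug 2: open end at (218,129). The coupler is at (115,86). I'm measuring the dark open ends at z = 46 mm.

```bash
cat > p.py <<'E'
from h import *
import sys
c=cam('wrist'); save(c,'w4')
def top(u,v,w=9):
    u,v=int(u),int(v); g=c['img'][v-w:v+w+1,u-w:u+w+1].astype(int)
    sat=g.max(2)-g.min(2)
    m=((g.max(2)<75)).astype(np.uint8)
    n,l,s,cc=cv2.connectedComponentsWithStats(m)
    i=min(range(1,n),key=lambda i:np.hypot(*(cc[i]-w))-0.02*s[i,4]); q=cc[i]+(u-w,v-w)
    print('top',q.round(1),'area',s[i,4],onz(c,[q],.046)[0].round(4))
def ring(u,v,w=22):
    u,v=int(u),int(v); g=c['img'][v-w:v+w+1,u-w:u+w+1].astype(int)
    m=((g.max(2)-g.min(2)<25)&(g.max(2)>95)).astype(np.uint8)
    cs,_=cv2.findContours(m,cv2.RETR_EXTERNAL,cv2.CHAIN_APPROX_NONE)
    k=max(cs,key=cv2.contourArea).reshape(-1,2)+(u-w,v-w); 
    print('silh',k.min(0),k.max(0))
a=list(map(float,sys.argv[1:]))
for i in range(0,len(a),2): top(a[i],a[i+1]); ring(a[i],a[i+1])
E
python3 p.py 360 183 218 129; python3 - <<'E'
from h import *
S=cam('scene');W=cam('side')
for c,ps in((S,[(319,226),(369,211)]),(W,[(337,238),(302,281)])):
  for u,v in ps:
    w=12; g=c['img'][v-w:v+w+1,u-w:u+w+1].astype(int); m=(g.max(2)-g.min(2)<40).astype(np.uint8)
    cs,_=cv2.findContours(m,0,1); k=max(cs,key=cv2.contourArea).reshape(-1,2)+(u-w,v-w)
    q=(k.min(0)+k.max(0))/2; print(q,k.min(0),k.max(0),onz(c,[q],.023)[0].round(4))
E
```

```text
top [359.  183.3] area 56 [0.4755 0.1225 0.046 ]
silh [347 165] [365 188]
top [217.2 128.7] area 63 [0.4662 0.2628 0.046 ]
silh [212 116] [235 135]
[323.  225.5] [315 214] [331 237] [0.4678 0.1361 0.023 ]
[368.5 213.5] [365 205] [372 222] [0.4643 0.2631 0.023 ]
[336.5 238. ] [333 230] [340 246] [0.4738 0.124  0.023 ]
[301.  280.5] [297 272] [305 289] [0.4648 0.265  0.023 ]
```

```bash
python3 -c "
from h import *
need((.475,.1228,.02),.243)"
```

```text
pos [0.4692 0.1685 0.2313] psi 0.444 t 3.02 move [-1.43  4.37 21.13] turn [0.    0.    0.201]
```

Call:
send_rows --series '[[[-1.43,4.37,0,0,0,0,-0.1],[0,0,4,0,0,0.1,-0.1],[0,0,5,0,0,0.1,-0.1],[0,0,4,0,0,0,-0.1],[0,0,2,0,0,0,-0.1],[0,0,0,0,0,0,-0.1],[0,0,0,0,0,0,-0.1],[0,0,0,0,0,0,-0.1]]]'

```text
time: 4.03
eef_pos: [0.4759, 0.1239, 0.0829]
tcp_rot: [0.992, 0.123, 0.002, 0.0]
contact_force: [-0.3, -0.2, 0.7]
opening: 0.443
finger_force: 0.0
```

```bash
python3 - <<'E'
from h import *
need((.475,.1228,.02),.243)
c=cam('wrist'); save(c,'w5'); print(proj(c,[(.475,.1228,.046),(.475,.1228,0)]))
need((.475,.1228,.02),.243)
E
```

```text
pos [0.4759 0.1239 0.0829] psi 0.246 t 4.03 move [-0.14  0.08  6.29] turn [ 0.001 -0.003  0.003]
[[313.9511347  233.88095513]
 [313.89099584 206.4559197 ]]
pos [0.4758 0.1239 0.0828] psi 0.246 t 4.08 move [-0.12  0.09  6.28] turn [ 0.001 -0.003  0.003]
```

View pics/w5.png

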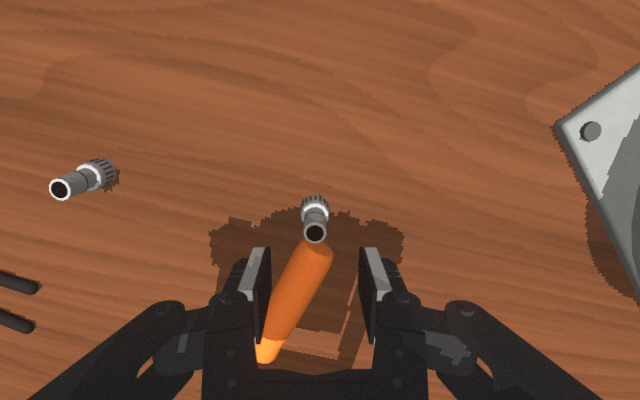

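The plug is where predicted (314,233) and the handle clears both finger paths. I'm descending and gripping.

Call:
send_rows --series '[[[-0.12,0.09,2.5,0,0,0,-0.1],[0,0,2.2,0,0,0,-0.1],[0,0,1.5,0,0,0,-0.1],[0,0,0,0,0,0,-0.1],[0,0,0,0,0,0,-0.1],[0,0,0,0,0,0,-1],[0,0,0,0,0,0,-1],[0,0,0,0,0,0,-1],[0,0,0,0,0,0,-1]]]' --force 40

```text
time: 5.2
eef_pos: [0.4746, 0.1229, 0.0203]
tcp_rot: [0.992, 0.123, 0.001, -0.0]
contact_force: [-1.5, 0.3, 5.9]
opening: 0.137
finger_force: 41.5
```

```bash
python3 - <<'E'
from h import *
s=ctrl.get_state(); print(s['opening'],s['finger_force'],s['contact_force'])
c=cam('wrist'); save(c,'w6'); need((.475,.1228,.02),.243)
E
```

```text
0.13656838578608654 41.488073368091136 [-1.45686803  0.30722252  5.93618166]
pos [0.4746 0.1229 0.0203] psi 0.246 t 5.25 move [0.04 0.02 0.03] turn [ 0.    -0.002  0.003]
```

Call:
send_rows --series '[[[0,0,-2,0,0,0,-1],[0,0,-5,0,0,0,-1],[0,0,-5,0,0,0,-1],[0,0,-1,0,0,0,-1],[0,0,0,0,0,0,-1]]]'

```text
time: 5.88
eef_pos: [0.4736, 0.1227, 0.1492]
tcp_rot: [0.992, 0.123, 0.0, 0.0]
contact_force: [-0.0, -0.3, -0.4]
opening: 0.137
finger_force: 40.9
```

```bash
python3 -c "
from h import *
s=ctrl.get_state(); print(s['opening'],s['finger_force'],s['contact_force'])
need((.5589,-.0970,.15))"
```

```text
0.13654956961567966 40.85569237235177 [-0.00556812 -0.28732463 -0.40835311]
pos [0.4736 0.1227 0.1492] psi 0.246 t 5.88 move [ 2.93 23.39 -0.08] turn [ 0. -0. -0.]
```

Call:
send_rows --series '[[[0.59,4.68,0,0,0,0,-1],[0.59,4.68,0,0,0,0,-1],[0.59,4.68,0,0,0,0,-1],[0.59,4.68,0,0,0,0,-1],[0.57,4.67,0,0,0,0,-1],[0,0,0,0,0,0,-1],[0,0,2,0,0,0,-1],[0,0,1.5,0,0,0,-1],[0,0,0,0,0,0,-1],[0,0,0,0,0,0,-1]]]'

```text
time: 7.12
eef_pos: [0.559, -0.0963, 0.1142]
tcp_rot: [0.992, 0.123, -0.0, -0.0]
contact_force: [1.1, -0.1, -0.7]
opening: 0.137
finger_force: 41.0
```

```bash
python3 - <<'E'
from h import *
need((.5589,-.0970,.0703))
c=cam('wrist'); save(c,'w7'); print(proj(c,[(.5589,-.0970,.07),(.6158,-.1432,.07)]))
S=cam('scene'); W=cam('side')
def cr(c,p,w,f):
    u,v=proj(c,[p])[0].astype(int); return cv2.resize(c['img'][v-w:v+w,u-w:u+w,::-1],(390,390),interpolation=cv2.INTER_CUBIC)
p=(.5589,-.097,.085)
cv2.imwrite('pics/c7.png',np.hstack([cr(S,p,33,1),cr(W,p,33,1)]))
E
```

```text
pos [ 0.559  -0.0963  0.1142] psi 0.247 t 7.12 move [-0.03  0.06  4.39] turn [-0.  0. -0.]
[[313.61465195 227.01478208]
 [424.5745666  149.5236331 ]]
```

View pics/c7.png

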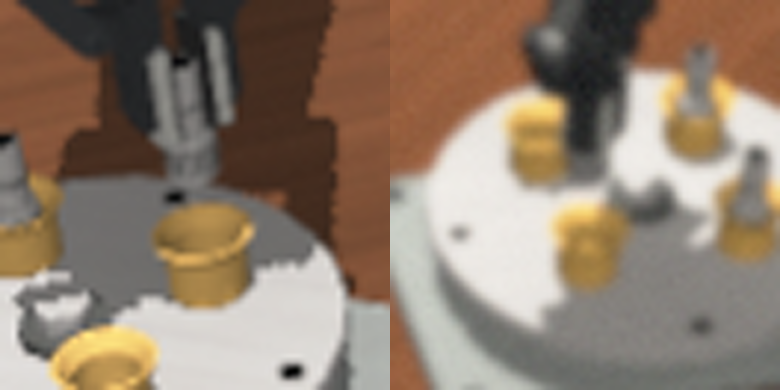

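The scene crop hints that the plug is a little left of the nest (foot at (190,185), mouth at (203,235)). I'll quantify this with projections before inserting.

```bash
python3 - <<'E'
from h import *
S=cam('scene'); W=cam('side')
for n,c in(('S',S),('W',W)):
    o=proj(c,[(.5589,-.097,.085)])[0].astype(int)-33
    q=proj(c,[(.5589,-.097,.07),(.5589,-.097,.05),(.559,-.0963,.094),(.559,-.0963,.114),(.6158,-.1432,.07)])
    print(n,((q-o)*390/66).round(0).tolist())
# brass contours in scene and side, at mouth height
for n,c in(('S',S),('W',W)):
    hsv=cv2.cvtColor(c['img'],cv2.COLOR_RGB2HSV); m=cv2.inRange(hsv,(15,110,60),(32,255,255))
    cs,_=cv2.findContours(m,0,1)
    for k in cs:
        X=onz(c,[k.reshape(-1,2).mean(0)],.06)[0]
        if cv2.contourArea(k)>60 and abs(X[0]-.565)<.09 and abs(X[1]+.15)<.09:
            k=k.reshape(-1,2); print(n,'bbox',k.min(0),k.max(0))
    for p in((.5589,-.097),(.6158,-.1432)):
        a=np.linspace(0,6.28,40); r=[(p[0]+.018*np.cos(t),p[1]+.018*np.sin(t),.07) for t in a]; q=proj(c,r); print('  pred rim',q.min(0).round(1),q.max(0).round(1))
E
```

```text
S [[201.0, 232.0], [208.0, 278.0], [194.0, 174.0], [187.0, 125.0], [101.0, 360.0]]
W [[194.0, 223.0], [192.0, 258.0], [196.0, 180.0], [199.0, 143.0], [147.0, 119.0]]
S bbox [210 269] [226 288]
S bbox [176 264] [193 282]
S bbox [227 249] [243 265]
S bbox [195 243] [210 260]
  pred rim [226.1 248.1] [243.8 258.4]
  pred rim [208.6 269.2] [227.6 281. ]
W bbox [356 155] [367 168]
W bbox [348 136] [357 149]
  pred rim [353.8 153.1] [367.9 162.3]
  pred rim [346.  135.9] [359.6 144.4]
```

Agreement is within 1 px, so I'm inserting.

Call:
send_rows --series '[[[-0.03,0.06,1.5,0,0,0,-1],[0,0,1.3,0,0,0,-1],[0,0,0.6,0,0,0,-1],[0,0,0,0,0,0,-1],[0,0,0,0,0,0,-1]]]'

```text
time: 8.0
eef_pos: [0.5582, -0.0973, 0.0799]
tcp_rot: [0.992, 0.123, -0.001, -0.001]
contact_force: [-1.2, 0.4, -1.9]
opening: 0.135
finger_force: 40.7
```

Call:
send_rows --series '[[[0,0,0.5,0,0,0,-1],[0,0,0.35,0,0,0,-1],[0,0,0,0,0,0,-1],[0,0,0,0,0,0,-1]]]'

```text
time: 8.5
eef_pos: [0.5584, -0.0973, 0.0713]
tcp_rot: [0.992, 0.123, -0.001, -0.0]
contact_force: [-3.0, 1.8, 0.2]
opening: 0.138
finger_force: 41.0
```

Call:
send_rows --series '[[[0,0,0.1,0,0,0,-1],[0,0,0.1,0,0,0,-1],[0,0,0,0,0,0,-1]]]'

```text
time: 8.88
eef_pos: [0.5585, -0.0973, 0.0704]
tcp_rot: [0.992, 0.123, -0.001, -0.001]
contact_force: [-6.1, 2.5, 3.8]
opening: 0.133
finger_force: 42.0
```

Call:
send_rows --series '[[[0,0,0,0,0,0,-0.3],[0,0,0,0,0,0,-0.3],[0,0,0,0,0,0,-0.3],[0,0,-1.5,0,0,0,-0.3],[0,0,-4,0,0,0,-0.3],[0,0,-5,0,0,0,-0.3],[0,0,-5,0,0,0,-0.3],[0,0,0,0,0,0,-0.3],[0,0,0,0,0,0,-0.3]]]'

```text
time: 10.0
eef_pos: [0.5589, -0.0976, 0.2254]
tcp_rot: [0.992, 0.123, 0.0, 0.0]
contact_force: [-0.7, -0.3, -0.9]
opening: 0.347
finger_force: 0.0
```

```bash
python3 - <<'E'
from h import *
need((.4655,.2635,.18),.443)
c=cam('wrist'); save(c,'w8'); print(proj(c,[(.5589,-.0970,.096),(.5589,-.097,.07),(.6158,-.1432,.05)]))
E
```

```text
pos [ 0.5589 -0.0976  0.2254] psi 0.246 t 10.0 move [ -0.27 -37.3    4.51] turn [ 0.001 -0.001 -0.197]
[[311.99942322 185.39158699]
 [312.13141404 177.20166266]
 [378.94175825 122.95560201]]
```

View pics/w8.png

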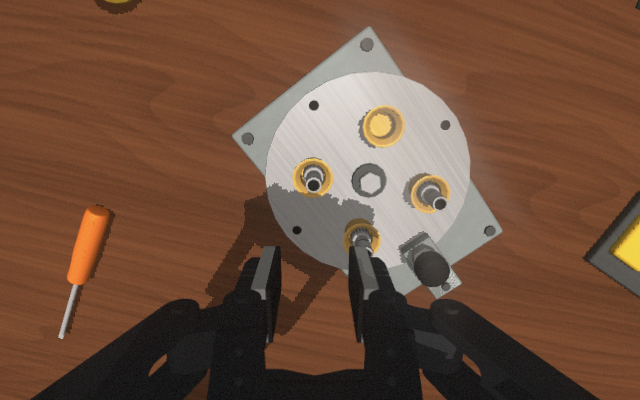

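Plug 1 is home in nest_b: its top is at (313,185), against (312,185) predicted. I'm refining nest_a from this still view, then going to plug 2.

```bash
python3 m.py 2>/dev/null | head -4
```

```text
nest 362 237 -> 515.1 -153.7 d 39.0
nest 430 193 -> 568.7 -199.1 d 34.8
nest 313 177 -> 558.5 -97.5 d 35.1
nest 384 125 -> 615.3 -143.4 d 34.4
```

Call:
send_rows --series '[[[-0.27,-4,0,0,0,0,-0.1],[0,-5.55,0,0,0,0,-0.1],[0,-5.55,0.5,0,0,0,-0.1],[0,-5.55,0.5,0,0,0,-0.1],[0,-5.55,1,0,0,0,-0.1],[0,-5.55,1,0,0,0,-0.1],[0,-5.55,1,0,0,0,-0.1],[0,0,0.5,0,0,0,-0.1],[0,0,0,0,0,0,-0.1],[0,0,0,0,0,0,-0.1]]]'

```text
time: 11.35
eef_pos: [0.4659, 0.2623, 0.1796]
tcp_rot: [0.993, 0.122, -0.0, 0.0]
contact_force: [-0.4, -0.6, 0.8]
opening: 0.449
finger_force: 0.0
```

```bash
python3 - <<'E'
from h import *
c=cam('wrist'); print(proj(c,[(.4655,.2635,.046)])); need((.4655,.2635,.02))
E
python3 p.py $(python3 -c "
from h import *
c=cam('wrist'); print(*proj(c,[(.4655,.2635,.046)])[0].round())")
```

```text
[[311.28739753 184.13135525]]
pos [0.4662 0.2623 0.1799] psi 0.244 t 11.4 move [-0.04 -0.13 15.99] turn [ 0. -0. -0.]
top [312.5 184.3] area 79 [0.4659 0.2626 0.046 ]
silh [303 163] [322 191]
```

Call:
send_rows --series '[[[0,-0.05,5,0,0,0,-0.1],[0,0,5,0,0,0,-0.1],[0,0,3.5,0,0,0,-0.1],[0,0,2,0,0,0,-0.1],[0,0,0.45,0,0,0,-0.1],[0,0,0,0,0,0,-0.1],[0,0,0,0,0,0,-1],[0,0,0,0,0,0,-1],[0,0,0,0,0,0,-1],[0,0,0,0,0,0,-1]]]'

```text
time: 12.75
eef_pos: [0.4666, 0.2643, 0.0218]
tcp_rot: [0.992, 0.123, 0.001, -0.0]
contact_force: [-1.2, -1.0, 6.1]
opening: 0.134
finger_force: 39.2
```

Call:
send_rows --series '[[[0,0,-2,0,0,0,-1],[0,0,-5,0,0,0,-1],[0,0,-5,0,0,0,-1],[0,0,-1,0,0,0,-1],[0,0,0,0,0,0,-1]]]'

```text
time: 13.38
eef_pos: [0.4653, 0.264, 0.1503]
tcp_rot: [0.992, 0.123, 0.0, -0.0]
contact_force: [-1.0, -0.7, -1.4]
opening: 0.132
finger_force: 39.0
```

```bash
python3 -c "
from h import *
need((.6153,-.1433,.15))"
```

```text
pos [0.4653 0.264  0.1503] psi 0.246 t 13.38 move [4.640e+00 4.315e+01 3.000e-02] turn [-0.    -0.001  0.   ]
```

Call:
send_rows --series '[[[0.58,5.39,0,0,0,0,-1],[0.58,5.39,0,0,0,0,-1],[0.58,5.39,0,0,0,0,-1],[0.58,5.39,0,0,0,0,-1],[0.58,5.39,0,0,0,0,-1],[0.58,5.39,0,0,0,0,-1],[0.58,5.39,0,0,0,0,-1],[0.58,5.39,0,0,0,0,-1],[0,0,0,0,0,0,-1],[0,0,0,0,0,0,-1]]]'

```text
time: 14.62
eef_pos: [0.6138, -0.1422, 0.1474]
tcp_rot: [0.992, 0.122, -0.002, -0.002]
contact_force: [0.6, 0.9, -0.4]
opening: 0.133
finger_force: 39.1
```

```bash
python3 -c "
from h import *
need((.6153,-.1433,.0718))"
```

```text
pos [ 0.6138 -0.1422  0.1474] psi 0.245 t 14.62 move [0.15 0.17 7.56] turn [-0.004  0.004 -0.   ]
```

Call:
send_rows --series '[[[0.05,0.08,2,0,0,0,-1],[0,0,2,0,0,0,-1],[0,0,1,0,0,0,-1],[0,0,0,0,0,0,-1],[0,0,0,0,0,0,-1]]]'

```text
time: 15.25
eef_pos: [0.6165, -0.1437, 0.1009]
tcp_rot: [0.992, 0.123, 0.0, 0.0]
contact_force: [-0.0, -0.6, -0.3]
opening: 0.135
finger_force: 39.2
```

```bash
python3 -c "
from h import *
need((.6153,-.1433,.0718))"
```

```text
pos [ 0.6165 -0.1437  0.1009] psi 0.246 t 15.25 move [-0.11 -0.07  2.91] turn [ 0.001 -0.001 -0.   ]
```

Call:
send_rows --series '[[[-0.08,-0.05,1,0,0,0,-1],[0,0,1,0,0,0,-1],[0,0,0.3,0,0,0,-1],[0,0,0,0,0,0,-1],[0,0,0,0,0,0,-1]]]'

```text
time: 15.88
eef_pos: [0.6153, -0.1434, 0.0775]
tcp_rot: [0.992, 0.123, 0.0, 0.0]
contact_force: [-0.0, -0.6, -0.4]
opening: 0.135
finger_force: 39.2
```

Call:
send_rows --series '[[[0,0,0.35,0,0,0,-1],[0,0,0.25,0,0,0,-1],[0,0,0.1,0,0,0,-1],[0,0,0,0,0,0,-1]]]'

```text
time: 16.38
eef_pos: [0.6154, -0.1435, 0.0718]
tcp_rot: [0.992, 0.123, -0.0, 0.0]
contact_force: [-2.1, 1.2, 5.2]
opening: 0.137
finger_force: 39.7
```

Call:
send_rows --series '[[[0,0,0,0,0,0,-0.3],[0,0,0,0,0,0,-0.3],[0,0,0,0,0,0,-0.3],[0,0,-1.5,0,0,0,-0.3],[0,0,-4,0,0,0,-0.3],[0,0,-4,0,0,0,-0.1],[-4,0,-4,0,0,0,0.2],[-4,0,0,0,0,0,0.2],[0,0,0,0,0,0,0.2],[0,0,0,0,0,0,0.2]]]'

```text
time: 17.62
eef_pos: [0.538, -0.1629, 0.2061]
tcp_rot: [0.992, 0.122, 0.001, 0.0]
contact_force: [0.1, 0.4, -0.1]
opening: 0.601
finger_force: 0.0
```

```bash
cat > k.py <<'E'
from h import *
c=cam('wrist'); save(c,'w9')
for p in((.5585,-.0973),(.6154,-.1435)):
    q=proj(c,[(*p,.096)])[0]; u,v=q.astype(int); g=c['img'][v-9:v+10,u-9:u+10].max(2)
    ys,xs=np.where(g<70); print('top pred',q.round(1),'dark at',(xs.mean()+u-9).round(1),(ys.mean()+v-9).round(1))
u,v=proj(c,[(.513,-.2135,.104)])[0].astype(int); w=30
b=(c['img'][v-w:v+w,u-w:u+w].max(2)<45).astype(np.uint8)
n,l,s,cc=cv2.connectedComponentsWithStats(b); i=1+np.argmax(s[1:,4]); print('knob pred',u,v,'got',cc[i]+(u-w,v-w),s[i])
print(onz(c,[cc[i]+(u-w,v-w)],.099)[0].round(4))
need((.513,-.2135,.075),.889)
E
python3 k.py
```

```text
top pred [229.9 144.6] dark at 230.8 143.3
top pred [312.4  79.5] dark at 313.2 80.8
knob pred 370 242 got [370.25748988 243.1611336 ] [  11    9   37   51 1235]
[ 0.5105 -0.215   0.099 ]
pos [ 0.5382 -0.1628  0.2057] psi 0.246 t 17.68 move [-3.69  4.3  13.07] turn [ 0.001 -0.001 -0.643]
```

View pics/w9.png

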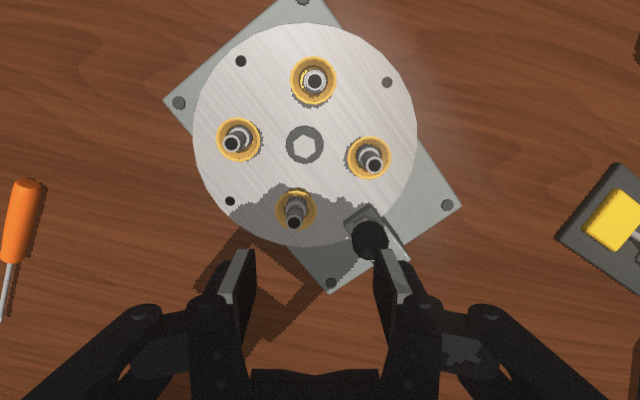

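Both plugs are seated: tops at (231,143) and (313,81) match the predictions. Knob is at (370,240). I'm moving above it and turning so the fingers close along jig x.

Call:
send_rows --series '[[[-3.7,4.3,0,0,0,0,0.2],[0,0,0,0,0,-0.161,0.2],[0,0,0,0,0,-0.161,0.2],[0,0,2,0,0,-0.161,0.2],[0,0,3,0,0,-0.161,0.2],[0,0,0,0,0,0,0.2],[0,0,0,0,0,0,0.2],[0,0,0,0,0,0,0.2]]]'

```text
time: 18.68
eef_pos: [0.5132, -0.214, 0.1569]
tcp_rot: [0.903, 0.43, 0.001, 0.001]
contact_force: [-0.1, -0.2, 0.5]
opening: 0.593
finger_force: 0.0
```

```bash
sed -i 's/w9/w10/' k.py; python3 k.py; python3 -c "
from h import *
import cv2
c=cam('wrist');print(proj(c,[(.5125,-.2135,.104)]))"
```

```text
top pred [237.7  -1.3] dark at nan nan
top pred [379.2  -1.5] dark at nan nan
knob pred 311 219 got [308.83574244 218.79040736] [   7    4   46   50 1522]
[ 0.5107 -0.2137  0.099 ]
pos [ 0.513  -0.214   0.1569] psi 0.889 t 18.73 move [ 0.03 -0.05  8.19] turn [ 0.003 -0.    -0.   ]
[[311.16571441 219.70616374]]k.py:5: RuntimeWarning: Mean of empty slice.
  ys,xs=np.where(g<70); print('top pred',q.round(1),'dark at',(xs.mean()+u-9).round(1),(ys.mean()+v-9).round(1))
  ret = ret.dtype.type(ret / rcount)
```

View pics/w10.png

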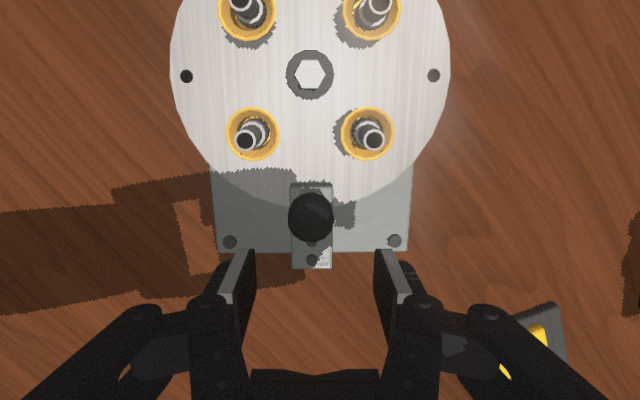

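Knob at (311,217), as predicted (311,220), centred between the open fingers with clear space for them. I'm descending and gripping.

Call:
send_rows --series '[[[0,-0.04,3,0,0,0,0.2],[0,0,3,0,0,0,0.1],[0,0,1.8,0,0,0,0],[0,0,0.55,0,0,0,0],[0,0,0,0,0,0,0],[0,0,0,0,0,0,-0.3],[0,0,0,0,0,0,-1],[0,0,0,0,0,0,-1],[0,0,0,0,0,0,-1],[0,0,0,0,0,0,-1]]]' --force 80

```text
time: 20.02
eef_pos: [0.5114, -0.2128, 0.0734]
tcp_rot: [0.903, 0.43, -0.001, -0.001]
contact_force: [-5.2, 3.1, 5.4]
opening: 0.298
finger_force: 78.1
```

Call:
send_rows --series '[[[0,-0.1,0,0,0,0,-1],[0,0,-0.3,0,0,0,-1],[0,0,-0.3,0,0,0,-1],[0,0,-0.3,0,0,0,-1],[0,0,0,0,0,0,-1],[0,0,0,0,0,0,-1]]]'

```text
time: 20.78
eef_pos: [0.5112, -0.2127, 0.0803]
tcp_rot: [0.903, 0.43, 0.0, 0.0]
contact_force: [4.3, -2.8, -10.1]
opening: 0.293
finger_force: 79.1
```

Call:
send_rows --series '[[[0,0.05,-0.3,0,0,0,-1],[0,0,-0.3,0,0,0,-1],[0,0,0,0,0,0,-1],[0,0,0,0,0,0,-1]]]'

```text
time: 21.28
eef_pos: [0.5112, -0.2127, 0.0855]
tcp_rot: [0.903, 0.43, 0.0, -0.0]
contact_force: [5.5, -2.6, -12.2]
opening: 0.293
finger_force: 81.6
```

Call:
send_rows --series '[[[0,0.02,-0.15,0,0,0,-1],[0,0,-0.1,0,0,0,-1],[0,0,0,0,0,0,-1],[0,0,0,0,0,0,-1]]]'

```text
time: 21.78
eef_pos: [0.511, -0.2126, 0.0857]
tcp_rot: [0.903, 0.43, 0.0, -0.0]
contact_force: [9.6, -3.9, -23.4]
opening: 0.297
finger_force: 80.6
```

The stop is reached: 12.3 mm of rise, with force jumping to 23 N. I'm checking numerically that the grip holds and the dial has not turned.

Call:
send_rows --series '[[[0,0,0,0,0,0,-1],[0,0,0,0,0,0,-1],[0,0,0,0,0,0,-1],[0,0,0,0,0,0,-1],[0,0,0,0,0,0,-1],[0,0,0,0,0,0,-1]]]'

```text
time: 22.52
eef_pos: [0.511, -0.2126, 0.0857]
tcp_rot: [0.903, 0.43, 0.0, -0.0]
contact_force: [8.9, -3.9, -21.6]
opening: 0.297
finger_force: 80.7
```

```bash
python3 - <<'E'
from h import *
c=cam('side'); o=cv2.imread('pics/side0.png')[:,:,::-1]
for im in(o,c['img']):
    hsv=cv2.cvtColor(np.ascontiguousarray(im),cv2.COLOR_RGB2HSV); m=cv2.inRange(hsv,(15,110,60),(32,255,255))
    for k in cv2.findContours(m,0,1)[0]:
        k=k.reshape(-1,2)
        if 345<k[:,0].mean()<395 and 125<k[:,1].mean()<175 and len(k)>8: print(k.min(0),k.max(0))
    print('-')
W=cam('wrist')
hsv=cv2.cvtColor(W['img'],cv2.COLOR_RGB2HSV); m=cv2.inRange(hsv,(15,110,60),(32,255,255))
for k in cv2.findContours(m,0,1)[0]:
    if cv2.contourArea(k)>400: (u,v),r=cv2.minEnclosingCircle(k); print((u,v,r),onz(W,[(u,v)],.07)[0].round(4))
print(proj(W,[(.5147,-.154,.07),(.5695,-.1993,.07)]).round())
s=ctrl.get_state();print(s['eef_pos'],s['contact_force'],s['finger_force'])
E
```

```text
[356 155] [367 167]
[384 152] [394 163]
[384 151] [386 155]
[348 138] [358 149]
[375 132] [385 145]
-
[357 155] [367 167]
[384 151] [395 163]
[348 139] [358 149]
[375 132] [385 145]
-
(394.8043518066406, 151.9281005859375, 39.717960357666016) [ 0.5692 -0.1996  0.07  ]
(231.98648071289062, 153.98648071289062, 39.642433166503906) [ 0.5121 -0.1543  0.07  ]
(404.0, 0.0, 34.000099182128906) [ 0.6087 -0.1513  0.07  ]
(224.5, 0.5, 36.50352478027344) [ 0.5523 -0.1057  0.07  ]
[[236. 150.]
 [395. 151.]]
[ 0.51102699 -0.21265649  0.08569557] [ 10.10577424  -4.93429563 -22.96717603] 80.657919337973
```

The dial and nests haven't moved, and the knob is steady against its stop. I'm handing in.

```bash
python3 -c "
from plant import ctrl
print(ctrl.sign_off())"
```

```text
the job is handed in; nothing more can be done
None
```

Both loose plugs are fully home in the empty nests, and the arm is holding the plunger knob up against its stop (about 12 mm of lift, 80 N grip) with the dial not turned; handed in at about 23 s of the 67 s limit.

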